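# Cure a rocking jig plate

### The job

One corner of the lock-drilling jig's plate is not properly supported and gives when pressed. With the fingertips press down on the plate's corners one after another until you find the one that sinks, then press the tongue shim beside that corner down until it lies flat, and move clear. Leave the other three tongues raised, do not lift or shift the plate, and do not disturb the things lying around it.

Things in the scene. Friction and masses are not known exactly. Their poses are not given: they have to be found in the camera images.
- stand: fixed dark steel stand of the drilling jig, 180 x 166 x 8 mm base lying on the worktop. Origin: centre of its underside, on the worktop. Its x axis points away from the robot, y to the left, turned by up to 0.3 rad either way
- plate: jig plate, bare aluminium, 160 (x) x 150 (y) x 10 mm, 1.6 kg, loose on four seats, a lock cylinder clamped in a low saddle (80 x 41 mm) at its middle, under 25 mm high. Origin: centre of its underside, 26 mm above the worktop. Axes as the stand's. One corner, any of the four, stands on a loose seat: pressed with over 4 N it sinks 5 mm to a stop; let go, the plate rocks back level, and that corner sinks again at the next press. The others do not give
- corner_fl (a point): point on the top face of the plate over its far left seat, 20 mm from the plate's edges: where to press this corner. 36 mm above the worktop at the start
- tongue_fl (a point): point on the upper face of the tongue shim of the far left corner, 35 mm from its hinge: where to press it. About 32 mm above the worktop when raised, 17.5 mm when flat. The tongue is a bare steel leaf 34 mm wide, 45 mm long, 3 mm thick, sloping up and out beside the plate, to the left
- shim_fl (a joint): angle of the far left tongue shim, rad: 0 fully raised (25 degrees up), 0.44 flat (level, at its stop). Hinge along the stand's x axis, 5 mm outside the plate's edge, 16 mm above the worktop; stiff: about 4 N at the pressing point moves it, and it stays where it is left. Pressed down, it raises two toes that take up the gap under the corner
- corner_fr (a point): point on the top face of the plate over its far right seat, 20 mm from the plate's edges: where to press this corner. 36 mm above the worktop at the start
- tongue_fr (a point): point on the upper face of the tongue shim of the far right corner, 35 mm from its hinge: where to press it. About 32 mm above the worktop when raised, 17.5 mm when flat. The tongue is a bare steel leaf 34 mm wide, 45 mm long, 3 mm thick, sloping up and out beside the plate, to the right
- shim_fr (a joint): angle of the far right tongue shim, rad: 0 fully raised (25 degrees up), 0.44 flat (level, at its stop). Hinge along the stand's x axis, 5 mm outside the plate's edge, 16 mm above the worktop; stiff: about 4 N at the pressing point moves it, and it stays where it is left. Pressed down, it raises two toes that take up the gap under the corner
- corner_nl (a point): point on the top face of the plate over its near left seat, 20 mm from the plate's edges: where to press this corner. 36 mm above the worktop at the start
- tongue_nl (a point): point on the upper face of the tongue shim of the near left corner, 35 mm from its hinge: where to press it. About 32 mm above the worktop when raised, 17.5 mm when flat. The tongue is a bare steel leaf 34 mm wide, 45 mm long, 3 mm thick, sloping up and out beside the plate, to the left
- shim_nl (a joint): angle of the near left tongue shim, rad: 0 fully raised (25 degrees up), 0.44 flat (level, at its stop). Hinge along the stand's x axis, 5 mm outside the plate's edge, 16 mm above the worktop; stiff: about 4 N at the pressing point moves it, and it stays where it is left. Pressed down, it raises two toes that take up the gap under the corner
- corner_nr (a point): point on the top face of the plate over its near right seat, 20 mm from the plate's edges: where to press this corner. 36 mm above the worktop at the start
- tongue_nr (a point): point on the upper face of the tongue shim of the near right corner, 35 mm from its hinge: where to press it. About 32 mm above the worktop when raised, 17.5 mm when flat. The tongue is a bare steel leaf 34 mm wide, 45 mm long, 3 mm thick, sloping up and out beside the plate, to the right
- shim_nr (a joint): angle of the near right tongue shim, rad: 0 fully raised (25 degrees up), 0.44 flat (level, at its stop). Hinge along the stand's x axis, 5 mm outside the plate's edge, 16 mm above the worktop; stiff: about 4 N at the pressing point moves it, and it stays where it is left. Pressed down, it raises two toes that take up the gap under the corner
- cap_a: sliding steel cap (16 mm across) of one of the four round seats under the plate's corners. The seats look alike and change places from start to start. Origin: on the seat's axis, at worktop level while the cap stands at full height (all four at the start), 5 mm lower once it has sunk. Only the loose one sinks, when its plate corner is pressed, and it stays sunk
- cap_b: sliding steel cap (16 mm across) of one of the four round seats under the plate's corners. The seats look alike and change places from start to start. Origin: on the seat's axis, at worktop level while the cap stands at full height (all four at the start), 5 mm lower once it has sunk. Only the loose one sinks, when its plate corner is pressed, and it stays sunk
- cap_c: sliding steel cap (16 mm across) of one of the four round seats under the plate's corners. The seats look alike and change places from start to start. Origin: on the seat's axis, at worktop level while the cap stands at full height (all four at the start), 5 mm lower once it has sunk. Only the loose one sinks, when its plate corner is pressed, and it stays sunk
- cap_d: sliding steel cap (16 mm across) of one of the four round seats under the plate's corners. The seats look alike and change places from start to start. Origin: on the seat's axis, at worktop level while the cap stands at full height (all four at the start), 5 mm lower once it has sunk. Only the loose one sinks, when its plate corner is pressed, and it stays sunk
- wheel: bystander: toothed steel cutter wheel, 60 mm across, 6 mm thick, lying between the two left tongues
- key: bystander: key with a black head, 53 x 28 x 6 mm, lying between the two right tongues
- padlock: bystander: grey padlock, 72 x 50 x 14 mm, lying on the robot's side of the stand
- fob: bystander: black car key fob, 85 x 36 x 14 mm, lying on the robot's side of the stand

How it is judged:
By the outcome, as a careful person would: the job done as asked, in the order asked, and still so for the second after the job is handed in, with the robot touching nothing.
It also fails if it takes over 51 s, if anything falls off the work surface, if the arm or the gripper's body presses on something with over 40 N, if the wrist force passes 120 N, or if a joint passes its speed limit or range.

### The arm

A 7-joint arm with a two-finger parallel gripper is mounted at the origin on a cart in front of the work surface, level with it; the furniture and walls round the work are solid. World frame = base frame: x ahead of the robot, y to its left, z up, the work surface at z = 0. Lengths are in m, angles in rad, forces in N, time in s.
With the tool pointing down it reaches from about 0.425 to 0.975 m from the base axis. Payload 16.7 kg.
Tool frame: the origin (TCP) lies on the centre line of the jaws, within the pads' length; the fingertips stand 14 mm ahead of it and the grasp point (between the pads) lies 5 mm behind it; z points along the fingers, y is the line along which they close (so a half turn about z gives the same grasp; the last joint's range is limited). The gripper opens to 85 mm and grips with 20 to 120 N. Pads are 22 mm wide; open, the fingers measure 114 mm over their backs; the gripper's body (76 mm by 85 mm) begins 54 mm behind the grasp point. The pads swing forward as they close: fully open they stand 13 mm farther back than shut.
Start: joints at [-1.341, 0.426, 0.074, 1.606, -0.034, 1.111, -0.067], TCP at [0.25, 0.627, 0.245] pointing down, gripper open.
Joint ranges: [-2.85, 2.85], [-0.5, 2.14], [-1.23, 1.37], [0.21, 2.46], [-1.02, 4.16], [0.16, 2.05], [-2.73, 2.73]. Speed limits (rad/s): [1.89, 1.89, 2.39, 2.39, 3.01, 3.01, 3.01].

### API

Orientations are given as a unit quaternion [x, y, z, w].
In Python, from workcell import monitor, cams, finish_job gives the robot as it stands.
- The arm moves only by the tool send_rows, never from a script. Its argument "deltas" is a list of rows, each a list of 2 entries, a list of its own where there are three numbers: the shift along the tool's x, y, z in mm, then the turn about the tool's z in rad. In form: [[[dx, dy, dz], yaw], ...]. A call has 1 to 20 rows; each row is the pose to reach, as a shift and turn from the pose commanded when the call began, along the tool's axes at that moment; what a row does not reach only later rows make up. A row lasts 1/8 s, in which the tool goes at most 62.5 mm and 10.7 degrees, less where a joint would pass 70% of its speed; a pose out of reach is approached as far as the arm can. A call with a gripper value outside its range is refused whole. "claw" is the finger opening in mm, from 0 to 85.4, set as the call begins (left out, the last holds). The fingers move at their own pace and stop on an object; the grip force is fixed at half the most. Time passes only in rows, so rows that repeat a pose let the fingers close. It gives the time, the measured TCP pose, the force, the opening and the grip force at its end, in the units of the state.
- monitor.read_state(): the state, without advancing time (a new reading comes with each control period).
- cams.grab_frame(name): name is "scene" or "top"; returns the picture (420x560x3 uint8, blue, green, red); there is no depth.
- cams.camera_model(name): a dict with "vfov" (degrees; the focal length in pixels is half the picture's height over the tangent of half this angle, whatever the lens; pixels are square), "cx", "cy" (the principal point, pixels), "R" (3x3) and "t" (3): a world point X has camera coordinates R X + t. Camera axes: x right, y down, z forward; pixel columns grow to the right and rows downward; lengths in m; the calibration is good to about 2 mm. A picture is of the moment at which its call begins. camera_model takes no time and is no camera call.
- finish_job(): hands the job in; it is judged then, once.
The state is a dict: "t": time; "joint_positions": joint angles; "joint_velocities": joint speeds; "joint_torque": joint torques, N m; "tool_pos": TCP position; "ee_rot": TCP orientation; "wrist_force": force on the tool from outside, world axes, zero at the start; "wrist_torque": the same for the moment, N m; "grip_width": opening from 0.0 (shut) to 1.0 (fully open); "grasp_force": force on a finger pad.
Only numpy, scipy, OpenCV 4.12 (cv2) and the standard library are available. Lean on these libraries where they do the work, as an engineer would, in place of code of your own. Each camera call takes 0.05 s, during which the arm holds its last target. There are 200 camera calls.

## Working session

There is one attempt and no reset: what is moved stays moved. The work goes in short steps, Python scripts to look and compute and a tool call to move; the robot and the scene stay as the last step left them, time stands still between calls to the robot, and variables do not carry over. Pictures are saved under pics/ and viewed, at most 10 in all, crops included, and the job is handed in when it is done.

Besides the shell and the picture viewer there is one more tool, called after "Call:" as name(argument=value, ...), one argument or row to a line, values as JSON. send_rows: Moves the arm, as the interface text tells. Its arguments: {"type":"object","properties":{"deltas":{"type":"array"},"claw":{"type":"number"}},"required":["deltas"]}

```bash
mkdir -p pics; cat > h.py <<'E'
import numpy as np, cv2
from workcell import monitor, cams, finish_job
def K(m):
    return 210/np.tan(np.radians(m["vfov"])/2)
def ray(name,u,v,z):
    m=cams.camera_model(name);R=np.array(m["R"]);t=np.array(m["t"]);f=K(m)
    d=R.T@np.array([(u-m["cx"])/f,(v-m["cy"])/f,1]);c=-R.T@t
    return c+d*(z-c[2])/d[2]
def proj(name,X):
    m=cams.camera_model(name);p=np.array(m["R"])@np.array(X)+np.array(m["t"]);f=K(m)
    return np.array([p[0]/p[2]*f+m["cx"],p[1]/p[2]*f+m["cy"]])
E
python3 - <<'E'
from h import *
for n in("top","scene"):
    cv2.imwrite(f"pics/{n}0.png",cams.grab_frame(n)); m=cams.camera_model(n); print(n,m)
s=monitor.read_state();print(s)
E
```

```text
top {'vfov': 43.29629591072087, 'cx': 274.5743609203711, 'cy': 209.25713298166323, 'R': array([[-0.03386169, -0.99941484,  0.00483304],
       [-0.97653452,  0.03205662, -0.21296174],
       [ 0.2126822 , -0.01193088, -0.97704859]]), 't': array([-0.05680365,  0.52988321,  0.7992576 ])}
scene {'vfov': 44.608279412809914, 'cx': 283.3360081616488, 'cy': 206.9617241739899, 'R': array([[ 0.7510143 , -0.66013467,  0.01413282],
       [-0.40173329, -0.47381641, -0.78365067],
       [ 0.52401134,  0.58285524, -0.62104097]]), 't': array([-0.42113559,  0.2124255 ,  0.80343919])}
{'t': 0.1, 'joint_positions': array([-1.34151874,  0.42668505,  0.0738306 ,  1.60653583, -0.03409226,
        1.11078459, -0.06710982]), 'joint_velocities': array([ 0.00087413, -0.00178649, -0.00027209, -0.00136874, -0.00108101,
        0.000302  , -0.00114992]), 'joint_torque': array([ 8.76944308e-03, -9.51541328e+01,  3.77129361e+00, -4.64403927e+01,
        1.95236772e-02,  6.44535176e-03, -1.58791690e-04]), 'tool_pos': array([0.24948897, 0.62682909, 0.2446727 ]), 'ee_rot': array([ 1.88267162e-01,  9.82117683e-01, -5.72978095e-04, -6.91250853e-05]), 'wrist_force': array([ 0.98445261,  0.49030897, -0.69038384]), 'wrist_torque': array([ 0.02623049, -0.02119681, -0.01156623]), 'grasp_force': 0.0, 'grip_width': 1.0039304710112544}
```

View pics/top0.png

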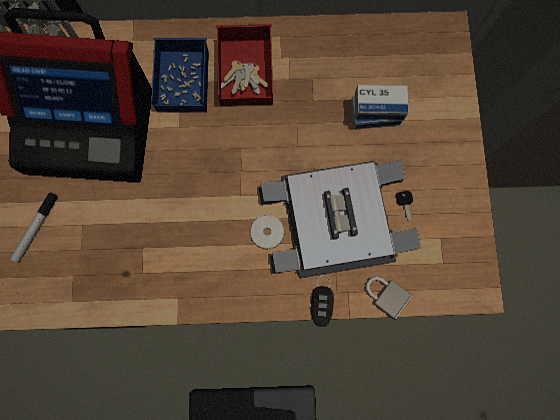

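View pics/scene0.png

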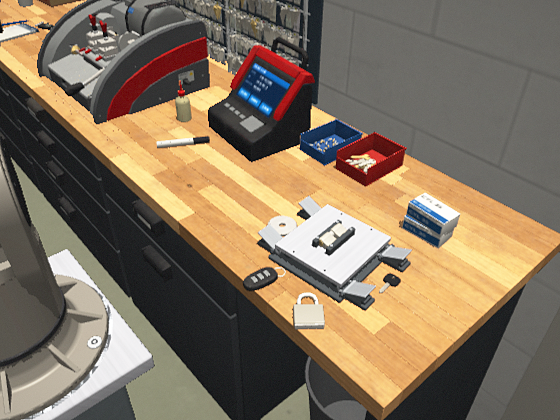

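The top view shows the plate at about px (287,177), (376,163), (395,260), (301,272). The tongues are at about (272,191), (391,172), (286,261) and (405,241). Wheel is at (267,232), key at (404,203), fob at (322,305), padlock at (390,297). Next I'll measure the plate.

```bash
cat > m.py <<'E'
from h import *
im=cv2.imread("pics/top0.png");hsv=cv2.cvtColor(im,cv2.COLOR_BGR2HSV)
def mask(lo,hi): return ((hsv[...,1]<45)&(hsv[...,2]>lo)&(hsv[...,2]<hi)).astype(np.uint8)*255
print([hsv[v,u].tolist() for u,v in((310,200),(360,190),(370,240),(272,191),(391,172),(286,261),(408,241))])
k=mask(150,256);k[:, :280]=0;k[:150]=0;k[285:]=0
k=cv2.morphologyEx(k,cv2.MORPH_OPEN,np.ones((9,9)))
c=max(cv2.findContours(k,0,2)[0],key=cv2.contourArea)
P=np.array([ray("top",*p[0],.036)[:2] for p in c])*1000
r=cv2.minAreaRect(P.astype(np.float32));print("plate",r)
b=cv2.boxPoints(r);e=im.copy()
for p in b:cv2.circle(e,tuple(int(x) for x in proj("top",[p[0]/1000,p[1]/1000,.036])),2,(0,0,255),-1)
# tape pred
C=np.array(r[0]);a=np.radians(r[2]);a=(a+np.pi/4)%(np.pi/2)-np.pi/4;print("yaw",a)
Rm=np.array([[np.cos(a),-np.sin(a)],[np.sin(a),np.cos(a)]])
for n,sx,sy in(("fl",1,1),("fr",1,-1),("nl",-1,1),("nr",-1,-1)):
    q=C+Rm@[sx*60,sy*55];t=C+Rm@[sx*60,sy*(80+35*np.cos(.436))]
    print(n,q.round(1),t.round(1))
    for p,z in((q,.036),(t,.032)):
        cv2.circle(e,tuple(int(x) for x in proj("top",[p[0]/1000,p[1]/1000,z])),1,(0,255,0),-1)
cv2.imwrite("pics/top0c.png",cv2.resize(e[140:335,235:435],None,fx=3,fy=3))
E
python3 m.py
```

```text
[[30, 8, 151], [15, 10, 149], [120, 5, 155], [10, 8, 102], [45, 6, 89], [60, 3, 101], [60, 3, 91]]Traceback (most recent call last):
  File "m.py", line 7, in <module>
    c=max(cv2.findContours(k,0,2)[0],key=cv2.contourArea)
ValueError: max() iterable argument is empty
```

```bash
sed -i 's/mask(150,256)/mask(122,256)/' m.py; python3 m.py
```

```text
[[30, 8, 151], [15, 10, 149], [120, 5, 155], [10, 8, 102], [45, 6, 89], [60, 3, 101], [60, 3, 91]]
plate ((520.1596069335938, -181.8424072265625), (158.273193359375, 148.38555908203125), 7.678412914276123)
yaw 0.13401358668177143
fl [ 572.3 -119.3] [564.7 -63.1]
fr [ 587.  -228.3] [ 594.5 -284.5]
nl [ 453.3 -135.4] [445.8 -79.1]
nr [ 468.  -244.4] [ 475.6 -300.6]
```

View pics/top0c.png

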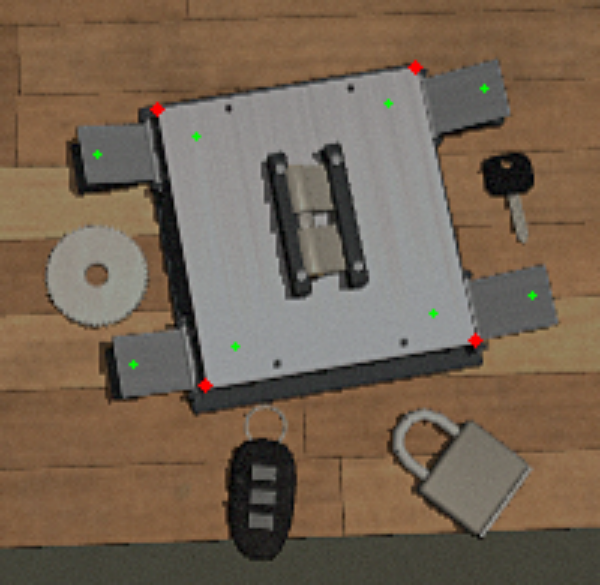

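The plate fits at 158 x 148 mm, which matches 160 x 150, with yaw 0.134. All the predicted press points fall on the corners and tongues. Next I'll compute the approach in tool axes.

```bash
cat >> h.py <<'E'
from scipy.spatial.transform import Rotation as Ro
def to(x,y,z,yaw=.134):
    s=monitor.read_state();R=Ro.from_quat(s["ee_rot"]).as_matrix()
    d=R.T@(np.array([x,y,z])-s["tool_pos"]*1000)
    a=np.arctan2(-R[1,0],-R[0,0]);return d.round(1),round(a-yaw,3)
E
python3 -c "
from h import *
print(to(572.3,-119.3,245), to(572.3,-119.3,75))"
```

```text
(array([-5.758e+02, -5.739e+02,  4.000e-01]), np.float64(-0.513)) (array([-575.8, -573.7,  170.4]), np.float64(-0.513))
```

Call:
send_rows(
  deltas=[
    [[-576,-574,0],-0.513],
    [[-576,-574,0],-0.513],
    [[-576,-574,0],-0.513],
    [[-576,-574,0],-0.513],
    [[-576,-574,0],-0.513],
    [[-576,-574,0],-0.513],
    [[-576,-574,0],-0.513],
    [[-576,-574,0],-0.513],
    [[-576,-574,0],-0.513],
    [[-576,-574,0],-0.513],
    [[-576,-574,0],-0.513],
    [[-576,-574,0],-0.513],
    [[-576,-574,0],-0.513],
    [[-576,-574,0],-0.513],
    [[-576,-574,100],-0.513],
    [[-576,-574,170],-0.513],
    [[-576,-574,170],-0.513],
    [[-576,-574,170],-0.513],
    [[-576,-574,170],-0.513],
  ],
  claw=0,
)

```text
t: 2.48
tool_pos: [0.5732, -0.1193, 0.0769]
ee_rot: [-0.067, 0.998, -0.0, 0.001]
wrist_force: [0.6, 0.4, -0.1]
grip_width: 0.001
grasp_force: 0.0
```

```bash
python3 -c "
from h import *
cv2.imwrite('pics/s1.png',cams.grab_frame('scene')[170:350,200:440].repeat(3,0).repeat(3,1))
s=monitor.read_state();print(s['t'],s['tool_pos'],s['wrist_force'],s['grip_width'],to(572.3,-119.3,50))"
```

```text
2.525 [ 0.57365634 -0.11927704  0.07740126] [ 0.37070034 -0.66782563  0.53893898] 0.0008708623032063681 (array([ 1.4,  0.2, 27.4]), np.float64(0.0))
```

View pics/s1.png

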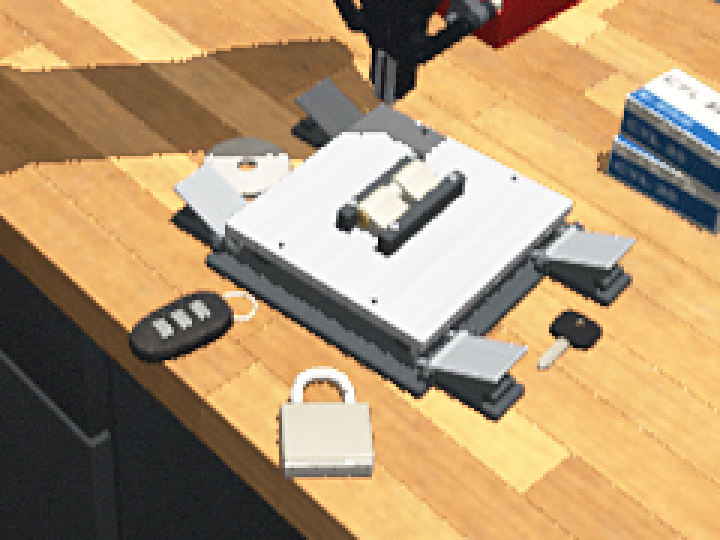

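The closed fingertips are over the far left corner, at crop px (395,95). Now I'll press down in small steps.

Call:
send_rows(
  deltas=[
    [[0,0,18],0],
    [[0,0,21],0],
    [[0,0,23],0],
    [[0,0,24],0],
    [[0,0,25],0],
    [[0,0,26],0],
    [[0,0,26],0],
  ],
)

```text
t: 3.4
tool_pos: [0.5727, -0.1193, 0.0499]
ee_rot: [-0.067, 0.998, 0.0, 0.0]
wrist_force: [-1.9, 1.7, 9.0]
grip_width: -0.001
grasp_force: 4.6
```

Call:
send_rows(
  deltas=[
    [[0,0,1],0],
    [[0,0,1],0],
    [[0,0,1],0],
  ],
)

```text
t: 3.78
tool_pos: [0.5728, -0.1194, 0.0496]
ee_rot: [-0.067, 0.998, 0.0, 0.0]
wrist_force: [-7.1, 2.3, 23.3]
grip_width: 0.001
grasp_force: 11.9
```

```bash
python3 -c "
from h import *
s=monitor.read_state();print(s['t'],s['tool_pos'],s['wrist_force']);print(to(587,-228.3,75),to(468,-244.4,75),to(453.3,-135.4,75))"
```

```text
3.775 [ 0.57281073 -0.1193588   0.0495866 ] [-7.08947275  2.28024588 23.25655776]
(array([   0.5, -109.9,  -25.4]), np.float64(-0.0)) (array([ 120.5, -109.9,  -25.6]), np.float64(-0.0)) (array([ 1.206e+02,  1.000e-01, -2.550e+01]), np.float64(-0.0))
```

Far left is firm at 23 N. Next is far right.

Call:
send_rows(
  deltas=[
    [[0,0,-25],0],
    [[0,-110,-25],0],
    [[0,-110,-25],0],
    [[0,-110,-25],0],
    [[0,-110,-25],0],
    [[0,-110,-8],0],
    [[0,-110,-4],0],
    [[0,-110,-2],0],
    [[0,-110,-1],0],
    [[0,-110,0],0],
    [[0,-110,0],0],
  ],
)

```text
t: 5.15
tool_pos: [0.5874, -0.2282, 0.0485]
ee_rot: [-0.067, 0.998, -0.0, 0.0]
wrist_force: [-0.4, 1.7, 0.8]
grip_width: -0.0
grasp_force: 0.7
```

Call:
send_rows(
  deltas=[
    [[0,0,1],0],
    [[0,0,2],0],
    [[0,0,3],0],
    [[0,0,4],0],
    [[0,0,4],0],
    [[0,0,4],0],
  ],
)

```text
t: 5.9
tool_pos: [0.5877, -0.2284, 0.0454]
ee_rot: [-0.067, 0.998, -0.0, 0.001]
wrist_force: [-3.0, 2.6, 19.3]
grip_width: -0.003
grasp_force: 9.8
```

Far right sank about 4.5 mm, to z 45.4, before meeting a stop, so it is the loose corner. Next is its tongue.

```bash
python3 -c "
from h import *
s=monitor.read_state();print(s['t'],s['tool_pos'],s['wrist_force']);print(to(594.5,-284.5,75))"
```

```text
5.9 [ 0.58765433 -0.22844426  0.04535903] [-2.95542666  2.55492311 19.25115462]
(array([  0.7, -56.5, -29.6]), np.float64(-0.0))
```

Call:
send_rows(
  deltas=[
    [[0,0,-10],0],
    [[0,0,-32],0],
    [[0,-56,-32],0],
    [[0,-56,-32],0],
    [[0,-56,-32],0],
    [[0,-56,-12],0],
    [[0,-56,-8],0],
    [[0,-56,-6],0],
    [[0,-56,-4],0],
    [[0,-56,-2],0],
    [[0,-56,0],0],
    [[0,-56,2],0],
    [[0,-56,4],0],
    [[0,-56,6],0],
    [[0,-56,8],0],
    [[0,-56,8],0],
  ],
)

```text
t: 7.9
tool_pos: [0.5945, -0.2835, 0.036]
ee_rot: [-0.067, 0.998, 0.0, -0.0]
wrist_force: [-0.9, -1.4, 0.5]
grip_width: -0.0
grasp_force: 0.2
```

Call:
send_rows(
  deltas=[
    [[0,0,1],0],
    [[0,0,2],0],
    [[0,0,3],0],
    [[0,0,4],0],
    [[0,0,5],0],
    [[0,0,6],0],
    [[0,0,6],0],
    [[0,0,6],0],
  ],
)

```text
t: 8.9
tool_pos: [0.5948, -0.284, 0.0314]
ee_rot: [-0.067, 0.998, 0.0, 0.0]
wrist_force: [-6.5, 1.6, 21.4]
grip_width: 0.001
grasp_force: 10.9
```

Call:
send_rows(
  deltas=[
    [[0,0,1],0],
    [[0,0,1],0],
    [[0,0,1],0],
  ],
)

```text
t: 9.28
tool_pos: [0.5948, -0.284, 0.0313]
ee_rot: [-0.067, 0.998, 0.0, 0.0]
wrist_force: [-11.8, 3.8, 36.0]
grip_width: -0.004
grasp_force: 17.8
```

The tongue is on its stop at 36 N. Now I'll move clear, up and away.

Call:
send_rows(
  deltas=[
    [[0,0,-20],0],
    [[0,0,-80],0],
    [[0,0,-140],0],
    [[0,0,-200],0],
    [[0,0,-200],0],
    [[0,120,-200],0],
    [[0,240,-200],0],
    [[0,340,-200],0],
    [[0,340,-200],0],
    [[0,340,-200],0],
    [[0,340,-200],0],
    [[0,340,-200],0],
    [[0,340,-200],0],
  ],
)

```text
t: 10.9
tool_pos: [0.5491, 0.0525, 0.2291]
ee_rot: [-0.067, 0.998, -0.0, -0.0]
wrist_force: [-0.3, -0.5, 0.1]
grip_width: -0.001
grasp_force: 0.0
```

```bash
python3 -c "
from h import *
a=cams.grab_frame('scene')[170:350,200:440];b=cams.grab_frame('top')[140:335,235:435]
b=cv2.resize(b,None,fx=2,fy=2);a=cv2.resize(a,(390,292))
c=np.zeros((390,790,3),np.uint8);c[:292,:390]=a;c[:,390:]=b;cv2.imwrite('pics/e.png',c)"
```

```text
(no output)
```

View pics/e.png

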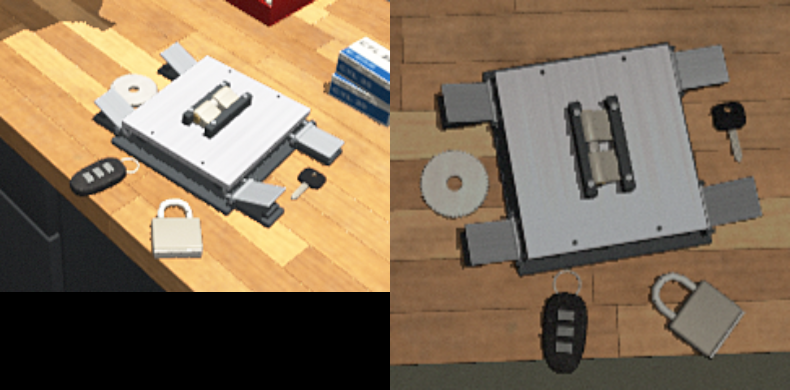

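The far right tongue (left half, px (320,142)) lies flat, and the other three are still raised. The plate and the things around it haven't moved, and the arm is clear.

```bash
python3 -c "
from h import *
print(finish_job())"
```

```text
the job is handed in; nothing more can be done
None
```

The far right corner was the loose one: its tongue shim is now pressed flat, the other three are still raised, and the job is handed in with the arm clear. I tested far left (firm) and then far right (sank), so the two near corners were not pressed.

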